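# Check the hand tools back into their fitted trays

## Robot

A 6-joint arm with a two-finger parallel gripper is mounted at the origin on a cart in front of the work surface, level with it; the furniture and walls round the work are solid. World frame = base frame: x ahead of the robot, y to its left, z up, the work surface at z = 0. Lengths are in m, angles in rad, forces in N, time in s.
With the tool pointing down it reaches from about 0.425 to 0.95 m from the base axis. Payload 3.5 kg.
Tool frame: the origin (TCP) lies between the finger pads, 19 mm behind the fingertips; this is the grasp point; z points along the fingers, y is the line along which they close (so a half turn about z gives the same grasp; the last joint's range is limited). The gripper opens to 85 mm and grips with 20 to 120 N. Pads are 22 mm wide; open, the fingers measure 114 mm over their backs; the gripper's body (76 mm by 85 mm) begins 54 mm behind the grasp point. The pads swing forward as they close: fully open they stand 13 mm farther back than shut.
Start: joints at [-1.308, 0.286, 1.577, -0, 1.279, -0.15], TCP at [0.271, -0.618, 0.25] pointing down, gripper open.
Joint ranges: [-2.77, 2.77], [-0.9, 2.22], [0.21, 2.48], [-1.53, 4.67], [0.24, 2.81], [-2.84, 2.84]. Speed limits (rad/s): [2.79, 2.79, 3.14, 3.14, 3.14, 3.14].

## Interface

Orientations are given as a unit quaternion [x, y, z, w].
In Python, from station import status, imaging, ticket, finder gives the robot as it stands.
- The arm moves only by the tool play_rows, never from a script. Its argument "rows" is a list of rows, each a list of 5 numbers: the finger opening in mm, from 0 to 85.4, then the shift along the tool's x, y, z in mm, then the turn about the tool's z in degrees. In form: [[hand, dx, dy, dz, turn], ...]. A call has exactly 8 rows; each row shifts and turns the commanded pose from where the row before left it, along the tool's axes as they then stand; what a row does not reach is not made up. A row lasts 1/8 s, in which the tool goes at most 62.5 mm and 10.7 degrees, less where a joint would pass 70% of its speed; a pose out of reach is approached as far as the arm can. A call is refused whole if a number of a shift passes 62.5 or a number of a turn 10.7, either way. A call with a gripper value outside its range is refused whole. The fingers move at their own pace and stop on an object; "force" is the grip in N (left out, the last holds). Time passes only in rows, so rows that do not move let the fingers close, or fill a call up. It gives the time, the measured TCP pose, the force, the opening and the grip force at its end, in the units of the state.
- status.get_obs(): the state, without advancing time (a new reading comes with each control period).
- imaging.get_image(name): name is "scene" or "top"; returns the picture (384x512x3 uint8, blue, green, red); there is no depth.
- imaging.camera_params(name): a dict with "vertical_fov" (degrees; the focal length in pixels is half the picture's height over the tangent of half this angle, whatever the lens; pixels are square), "cx", "cy" (the principal point, pixels), "world_from_camera" (4x4, takes a point from camera to world coordinates). Camera axes: x right, y up, looking along -z (the intrinsics and any distortion apply to the point x, -y, -z); pixel columns grow to the right and rows downward; lengths in m; the calibration is good to about 2 mm. A picture is of the moment at which its call begins. camera_params takes no time and is no camera call.
- ticket.hand_in(): hands the job in; it is judged then, once.
Trained networks look in the newest picture that a camera, given by its name, has taken for a name from the list of things; names that differ only in an ending like _2 or _b are one class to them, and where a whole thing is asked for, a point or a joint stands for the part that bears it (a point fixed in the world has none). Each returns a list of dicts, best first, with "conf" (0 to 1); they miss things now and then, are a little off and sometimes report something else, mostly with a low value. They report only what shows in the picture. A call takes as long as a camera call.
- finder.silhouettes(query, camera): "pixels" (384x512 bool, what is visible of it).
- finder.pinpoint(query, camera): "point" ([x, y, z] in m, in world coordinates, good to about 4 mm: a listed point, or the origin of a listed thing).
The state is a dict: "clock": time; "joint_positions": joint angles; "joint_vel": joint speeds; "tau": joint torques, N m; "tool_pos": TCP position; "eef_rot": TCP orientation; "force": force on the tool from outside, world axes, zero at the start; "torque": the same for the moment, N m; "gripper_width": opening from 0.0 (shut) to 1.0 (fully open); "grasp_force": force on a finger pad.
Only numpy, scipy, OpenCV 4.12 (cv2) and the standard library are available. Lean on these libraries where they do the work, as an engineer would, in place of code of your own. Each camera call takes 0.05 s, during which the arm holds its last target. There are 200 camera calls.

## Task

Put the two wrenches, the pliers and the stubby screwdriver back in the drawer pan, each lying level and right down in the grey tray whose cut-outs fit it. Leave the screw jar standing where it is.

Things in the scene. Friction and masses are not known exactly. Their poses are not given: they have to be found in the camera images.
- wrench_10: Steel wrench lying flat, the shorter one: 146 mm long, 7 mm thick; open jaws 26 mm wide at +y, ring 22 mm at -y; shank 12 mm wide, 1 to 6 mm above the underside, y -50 to +50 mm. Origin: middle of its length, on the underside; y lengthwise, z up. 86 g, balanced at y = +6 mm: pinch the shank there, fingertips 2 mm above the surface.
- wrench_13: Steel wrench lying flat, the longer one: 178 mm long, 7 mm thick; open jaws 31 mm wide at +y, ring 26 mm at -y; shank 14 mm wide, 1 to 6 mm above the underside, y -50 to +50 mm. Origin: middle of its length, on the underside; y lengthwise, z up. 104 g, balanced at y = +6 mm: pinch the shank there, fingertips 2 mm above the surface.
- pliers: Pliers with blue handles lying flat, 60 x 181 x 14 mm. Origin: middle of the length, on the underside; y lengthwise, handle ends at +90 mm, nose at -90 mm; z up. Outer width: 32 mm over the jaws, 48 mm at y = +10, 53 mm at +20, 60 mm at +50. Handles 14 mm thick, jaws 10 mm. 220 g, balanced at y = +9 mm: pinch across both handles at y = +15 to +20 mm.
- stubby_driver_axis (a point): Stubby screwdriver, thick black handle, lying on its side, 117 mm long, 30 mm diameter. This point: on its axis at mid-length, 15 mm above what it lies on; y lengthwise: handle from y = -12 to +58 mm, 6 mm blade out to -58 mm. It may roll about y. 90 g, balanced at y = +23 mm: pinch the handle there.
- wrench_10_tray: Fixed grey tray, 94 x 202 mm, for the shorter wrench: two narrow cups, 154 mm end to end. Origin: middle of underside; y lengthwise, z up. Black floor 4 mm up, walls to 15 mm. Cups clear the tool by 4 mm at floor, 9 at mouth; between, y -45 to +45 mm, floor-level channel open sideways for fingers. Home: tool origin over tray's, y along y. Trays stand in a pan, rim 25 mm.
- wrench_13_tray: Fixed grey tray, 94 x 202 mm, for the longer wrench: two narrow cups, 186 mm end to end. Origin: middle of underside; y lengthwise, z up. Black floor 4 mm up, walls to 15 mm. Cups clear the tool by 4 mm at floor, 9 at mouth; between, y -45 to +45 mm, floor-level channel open sideways for fingers. Home: tool origin over tray's, y along y. Trays stand in a pan, rim 25 mm.
- pliers_tray: Fixed grey tray, 94 x 202 mm, for pliers: wide cup (68 mm) at +y for the handles, narrow one at -y for the nose. Origin: middle of underside; y lengthwise, z up. Black floor 4 mm up, walls to 15 mm. Cups clear the tool by 4 mm at floor, 9 at mouth; between, y -22 to +50 mm, floor-level channel open sideways for fingers. Home: tool origin over tray's, y along y. Trays stand in a pan, rim 25 mm.
- stubby_driver_tray: Fixed grey tray, 94 x 202 mm, for screwdriver: short 38 mm cup at +y for the butt, 16 mm slot at -y for the blade. Origin: middle of underside; y lengthwise, z up. Black floor 4 mm up, walls to 24 mm. Cups clear the tool by 4 mm at floor, 9 at mouth; between, y -30 to +48 mm, floor-level channel open sideways for fingers. Home: tool origin over tray's, y along y. Trays stand in a pan, rim 25 mm.
- screw_jar: Screw jar with a green lid, 89 mm diameter, 137 mm high, standing among the tools: a bystander. Origin: centre of its underside, z up.

How it is judged:
By the outcome, as a careful person would: the job done as asked, in the order asked, and still so for the second after the job is handed in, with the robot touching nothing.
It also fails if it takes over 128 s, if anything falls off the work surface, if the arm or the gripper's body presses on something with over 40 N, if the wrist force passes 120 N, or if a joint passes its speed limit or range.

## Working session

There is one attempt and no reset: what is moved stays moved. The work goes in short steps, Python scripts to look and compute and a tool call to move; the robot and the scene stay as the last step left them, time stands still between calls to the robot, and variables do not carry over. Pictures are saved under pics/ and viewed, at most 14 in all, crops included, and the job is handed in when it is done.

Besides the shell and the picture viewer there is one more tool, called after "Call:" by a JSON object that holds its "op" and its "data". play_rows: Moves the arm, as the interface text tells. Its arguments: {"type":"object","properties":{"rows":{"type":"array","items":{"type":"array","items":{"type":"number"}}},"force":{"type":"number"}},"required":["rows"]}

```bash
ls; mkdir -p pics
cat > h.py <<'E'
import numpy as np, cv2
from station import status, imaging, ticket, finder
E
python3 - <<'E'
from h import *
for c in ("scene","top"):
    im=imaging.get_image(c); cv2.imwrite(f"pics/{c}0.png",im)
    print(c,{k:(np.round(v,4).tolist()) for k,v in imaging.camera_params(c).items() if not isinstance(v,str)})
    for q in ["wrench_10","wrench_13","pliers","stubby_driver_axis","wrench_10_tray","wrench_13_tray","pliers_tray","stubby_driver_tray","screw_jar"]:
        print(q,[(np.round(d["point"],4).tolist(),round(d["conf"],2)) for d in finder.pinpoint(q,c)[:3]])
o=status.get_obs();print({k:np.round(v,3).tolist() for k,v in o.items()})
E
```

```text
pics
scene {'vertical_fov': 42.429, 'cx': 255.7767, 'cy': 194.5742, 'world_from_camera': [[0.8772, 0.3702, -0.3057, 0.0691], [-0.48, 0.6889, -0.5432, -0.7678], [0.0095, 0.6232, 0.782, 1.1992], [0.0, 0.0, 0.0, 1.0]]}
wrench_10 [([0.4566, 0.3433, -0.0026], 0.49)]
wrench_13 [([0.4566, 0.3433, -0.0026], 0.49)]
pliers [([0.4605, 0.1155, -0.0012], 0.52)]
stubby_driver_axis [([0.5647, 0.0046, 0.0124], 0.65)]
wrench_10_tray [([0.6029, -0.2741, -0.0011], 0.61)]
wrench_13_tray [([0.4001, -0.1609, -0.0026], 0.7)]
pliers_tray []
stubby_driver_tray [([0.6104, -0.1799, 0.0031], 0.81), ([0.4537, 0.3456, -0.0017], 0.25)]
screw_jar [([0.6409, 0.1374, -0.0027], 0.76)]
top {'vertical_fov': 53.3106, 'cx': 256.3265, 'cy': 194.4455, 'world_from_camera': [[0.0218, 0.9975, -0.0665, 0.4464], [-0.9997, 0.0222, 0.006, 0.0413], [0.0074, 0.0664, 0.9978, 1.0634], [0.0, 0.0, 0.0, 1.0]]}
wrench_10 [([0.4601, 0.3449, 0.0004], 0.82), ([0.4487, 0.2336, -0.001], 0.52), ([0.6126, -0.1759, 0.0039], 0.34)]
wrench_13 [([0.4601, 0.3449, 0.0004], 0.82), ([0.4487, 0.2336, -0.001], 0.52), ([0.6126, -0.1759, 0.0039], 0.34)]
pliers [([0.4572, 0.1172, -0.0009], 0.87)]
stubby_driver_axis [([0.5635, 0.006, 0.0116], 0.71), ([0.4559, 0.1158, -0.0024], 0.59)]
wrench_10_tray [([0.603, -0.2723, 0.0018], 0.8)]
wrench_13_tray [([0.4075, -0.1619, 0.0021], 0.77)]
pliers_tray [([0.3964, -0.2564, 0.0045], 0.59)]
stubby_driver_tray [([0.6099, -0.1752, 0.0067], 0.75), ([0.4486, 0.2299, -0.0007], 0.24)]
screw_jar [([0.6421, 0.1426, 0.0021], 0.8)]
{'clock': 1.0, 'joint_positions': [-1.308, 0.286, 1.577, -0.0, 1.279, -0.15], 'joint_vel': [-0.002, -0.0, -0.001, 0.0, -0.0, 0.0], 'tau': [-0.0, -40.598, -29.295, -0.0, 0.001, 0.0], 'tool_pos': [0.271, -0.618, 0.25], 'eef_rot': [0.979, 0.205, -0.0, -0.0], 'force': [0.413, -1.594, 0.534], 'torque': [-0.042, 0.029, -0.034], 'grasp_force': 0.0, 'gripper_width': 0.995}
```

```bash
python3 -c "
import cv2
for c in ('scene','top'):
    cv2.imwrite(f'pics/{c}0b.png',cv2.resize(cv2.imread(f'pics/{c}0.png'),(800,600),interpolation=cv2.INTER_CUBIC))
from h import *
print([ (k,v) for k,v in imaging.camera_params('top').items() if k not in('world_from_camera',)])
"
```

```text
[('vertical_fov', 53.310591254900324), ('cx', 256.32647898625635), ('cy', 194.44551384268055)]
```

View pics/top0b.png

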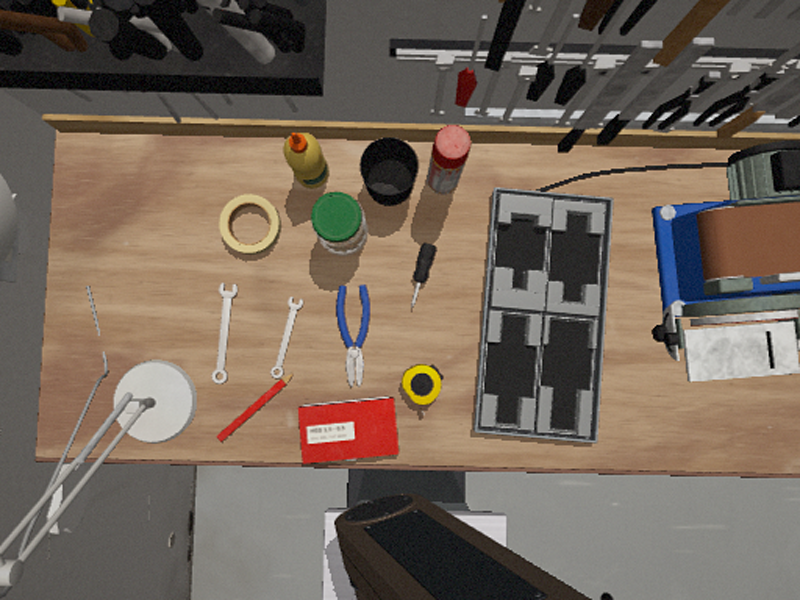

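View pics/scene0b.png

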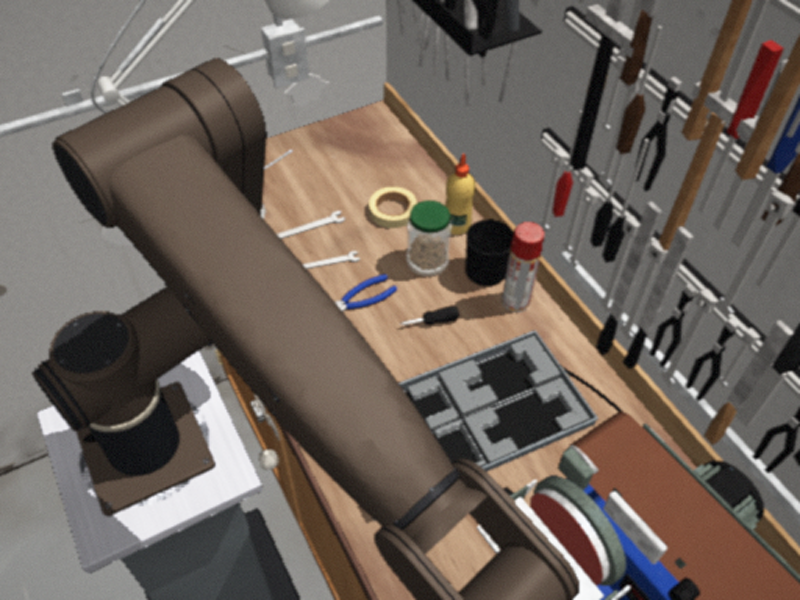

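The top view shows the two wrenches at (225,335) and (287,338), the pliers at (353,335), the driver at (423,275), the jar at (338,220), and the pan with 4 trays at (545,315). Next I rectify the pan and tools to check the trays and get headings.

```bash
cat >> h.py <<'E'
def cam(c):
    p=imaging.camera_params(c); f=192/np.tan(np.radians(p["vertical_fov"]/2)); return f,p["cx"],p["cy"],np.array(p["world_from_camera"])
def proj(P,c):
    f,cx,cy,T=cam(c); q=(np.atleast_2d(P)-T[:3,3])@T[:3,:3]; return np.c_[cx+f*q[:,0]/-q[:,2], cy+f*q[:,1]/q[:,2]]
def unproj(uv,z,c):
    f,cx,cy,T=cam(c); uv=np.atleast_2d(uv).astype(float)
    d=np.c_[(uv[:,0]-cx)/f,-(uv[:,1]-cy)/f,-np.ones(len(uv))]@T[:3,:3].T
    return T[:3,3]+d*((z-T[2,3])/d[:,2])[:,None]
def rect(im,c,x0,x1,y0,y1,z,s):
    # image: rows go from x1 down to x0, cols from y1 to y0 ; s px per m
    W,H=int((y1-y0)*s),int((x1-x0)*s); j,i=np.meshgrid(np.arange(W),np.arange(H))
    P=np.c_[(x1-i/s).ravel(),(y1-j/s).ravel(),np.full(i.size,z)]
    m=proj(P,c).astype(np.float32).reshape(H,W,2); return cv2.remap(im,m,None,cv2.INTER_CUBIC)
E
python3 - <<'E'
from h import *
im=cv2.imread("pics/top0.png"); sc=cv2.imread("pics/scene0.png")
a=rect(im,"top",.28,.73,-.34,-.09,.015,1300); b=rect(sc,"scene",.28,.73,-.34,-.09,.015,1300)
for r in(a,b):
    for k in range(9):
        cv2.putText(r,f"{.7-.05*k:.2f}",(0,int((.03+.05*k)*1300)),0,.35,(0,0,255)); cv2.line(r,(0,int((.03+.05*k)*1300)),(12,int((.03+.05*k)*1300)),(0,0,255))
    for k in range(5):
        u=int((.01+.05*k)*1300);cv2.putText(r,f"{-.1-.05*k:.2f}",(u,10),0,.35,(0,0,255)); cv2.line(r,(u,12),(u,22),(0,0,255))
cv2.imwrite("pics/rect0.png",np.hstack([a,b]))
imaging.get_image("top")
for q,z in [("wrench_10",.005),("wrench_13",.005),("pliers",.009),("stubby_driver_axis",.015),("screw_jar",.1)]:
    for d in finder.silhouettes(q,"top")[:2]:
        m=d["pixels"]; v,u=np.nonzero(m); P=unproj(np.c_[u,v],z,"top")[:,:2]; r=cv2.minAreaRect((P*1e4).astype(np.float32))
        w,V=np.linalg.eigh(np.cov(P.T)); print(q,round(d["conf"],2),len(u),P.mean(0).round(4),"rect",np.round(np.array(r[0])/1e4,4),np.round(np.array(r[1])/10,1),"axis",V[:,1].round(3))
E
```

```text
wrench_10 0.6 228 [0.4559 0.2358] rect [0.4526 0.2378] [ 19.4 130.1] axis [-0.976  0.218]
wrench_10 0.58 420 [0.4558 0.3459] rect [0.4574 0.3448] [ 31.  173.9] axis [-0.999  0.042]
wrench_13 0.6 228 [0.4559 0.2358] rect [0.4526 0.2378] [ 19.4 130.1] axis [-0.976  0.218]
wrench_13 0.58 420 [0.4558 0.3459] rect [0.4574 0.3448] [ 31.  173.9] axis [-0.999  0.042]
pliers 0.88 682 [0.4649 0.1181] rect [0.4627 0.1188] [167.8  58. ] axis [-0.998 -0.062]
stubby_driver_axis 0.72 288 [ 0.5822 -0.0026] rect [ 5.695e-01 -5.000e-04] [ 28.1 113.7] axis [-0.969  0.246]
stubby_driver_axis 0.71 2506 [ 0.6052 -0.2712] rect [ 0.6061 -0.2708] [100.5 203.7] axis [-0.998  0.062]
screw_jar 0.63 1162 [0.6407 0.138 ] rect [0.6401 0.138 ] [105.9  87.7] axis [-0.878 -0.478]
screw_jar 0.23 276 [0.4514 0.219 ] rect [0.452  0.2185] [ 22.1 129.7] axis [-0.974  0.228]
```

View pics/rect0.png

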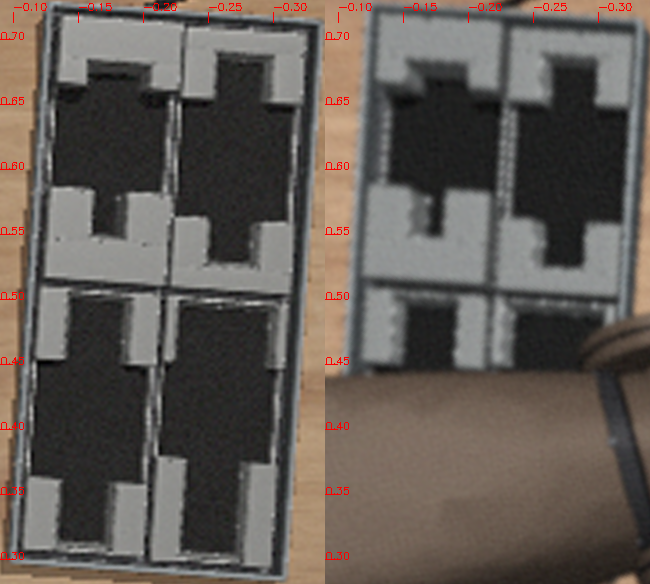

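Seen in the rectified view: the driver tray is far-left (butt cup at +x), the wrench_10 tray far-right, the wrench_13 tray near-left and the pliers tray near-right (wide cup at +x). I raise the arm and swing it over to the wrenches, which clears the scene camera's view of the pan.

Call:
{"op": "play_rows", "data": {"rows": [[85, 0, 0, -50, 10], [85, 0, 0, -50, 10], [85, 0, 0, 0, 3.7], [85, 16, -54, 0, 0], [85, 16, -54, 0, 0], [85, 16, -54, 0, 0], [85, 16, -54, 0, 0], [85, 16, -54, 0, 0]]}}

```text
clock: 2.3
tool_pos: [0.3513, -0.3466, 0.3502]
eef_rot: [1.0, -0.001, 0.0, 0.0]
force: [0.4, 1.5, 0.7]
gripper_width: 0.999
grasp_force: 0.0
```

Call:
{"op": "play_rows", "data": {"rows": [[60, 21, -55, 0, 0], [60, 21, -55, 0, 0], [60, 21, -55, 0, 0], [60, 21, -55, 0, 0], [60, 21, -55, 0, 0], [60, 0, -60, 0, 0], [60, 0, -60, 0, 0], [60, 0, -60, 0, 0]]}}

```text
clock: 3.3
tool_pos: [0.4561, 0.1085, 0.3504]
eef_rot: [1.0, -0.0, 0.001, 0.0]
force: [1.0, 0.6, 0.6]
gripper_width: 0.704
grasp_force: 0.0
```

Call:
{"op": "play_rows", "data": {"rows": [[40, 0, -60, 0, 0], [40, 0, -60, 0, 0], [40, 0, -9, 0, 0], [40, 0, 0, 0, 0], [40, 0, 0, 0, 0], [40, 0, 0, 0, 0], [40, 0, 0, 0, 0], [40, 0, 0, 0, 0]]}}

```text
clock: 4.3
tool_pos: [0.4567, 0.2351, 0.3501]
eef_rot: [1.0, -0.001, 0.0, -0.0]
force: [-0.2, 0.2, 0.2]
gripper_width: 0.468
grasp_force: 0.0
```

```bash
cat >> h.py <<'E'
from scipy.optimize import minimize
from scipy.ndimage import map_coordinates
def grid(x0,x1,y0,y1,z,s=.0015):
    a,b=np.meshgrid(np.arange(x0+s/2,x1,s),np.arange(y0+s/2,y1,s)); return np.c_[a.ravel(),b.ravel(),np.full(a.size,z)]
def place(P,p):  # p=(x,y,heading of local y in world[,dz]); local z up
    h=p[2]; yv=np.array([np.cos(h),np.sin(h)]); xv=np.array([yv[1],-yv[0]])
    Q=P.copy(); Q[:,:2]=P[:,:1]*xv+P[:,1:2]*yv+np.array(p[:2]); 
    if len(p)>3: Q[:,2]+=p[3]
    return Q
def samp(F,P,c):
    uv=proj(P,c); return map_coordinates(F,[uv[:,1],uv[:,0]],order=1,mode="nearest")
def fit(ins,out,views,p0,step=(.006,.006,.06,.006)):
    f=lambda p:-sum(samp(F,place(ins,p),c).mean()-samp(F,place(out,p),c).mean() for F,c in views)/len(views)
    p0=np.array(p0,float); best=None
    for s in (1,-1):
        S=np.vstack([p0]+[p0+s*np.eye(len(p0))[i]*step[i] for i in range(len(p0))])
        r=minimize(f,p0,method="Nelder-Mead",options=dict(initial_simplex=S,xatol=1e-5,fatol=1e-5))
        if best is None or r.fun<best.fun: best=r
    return best.x,-best.fun
def hue(im):
    b,g,r=[cv2.GaussianBlur(im[...,i].astype(float),(0,0),.7) for i in range(3)]; return -np.clip((r-b)/(r+g+b+30),0,1)
def gray(im): return cv2.GaussianBlur(cv2.cvtColor(im,6).astype(float),(0,0),.5)
def tray(t):
    m=.0045  # mid-slope offset between floor and mouth outline is half of 5 mm; sample clear of slopes
    d={"w10":(13,11,77,77,45,-45),"w10r":(11,13,77,77,45,-45),"w13":(15.5,13,93,93,45,-45),"w13r":(13,15.5,93,93,45,-45),"pl":(30,16,94,94,50,-22),"dr":(15,4,62,62,48,-30)}[t]
    d=np.array(d)/1e3; zt=.024 if t=="dr" else .015; a,b=d[0]+.004,d[1]+.004
    if t=="dr": a,b=.019,.008
    top,lo=d[4],d[5]; E=.099
    fl=[grid(-.044,.044,lo+.001,top-.001,.004),grid(-a,a,top,d[2],.004),grid(-b,b,-d[3],lo,.004)]
    g=[]
    for s in(1,-1):
        for w,y0,y1 in((a+.005,top,E),(b+.005,-E,lo)):
            q=sorted([s*w,s*.046]); 
            if w<.044:g.append(grid(q[0],q[1],y0,y1,zt))
    if t=="dr": g+= [grid(-a-.005,a+.005,.067,E,zt),grid(-b-.005,b+.005,-E,-.067,zt)]
    if t[:3]=="w10": g+= [grid(-a-.005,a+.005,.083,E,zt),grid(-b-.005,b+.005,-E,-.083,zt)]
    return np.vstack(g),np.vstack(fl)
def disc(y,r,z,r0=0):
    P=grid(-r,r,-r,r,z); d=np.hypot(P[:,0],P[:,1]); P=P[(d<r)&(d>=r0)]; P[:,1]+=y; return P
def wrench(L,wj,wr,ws,z=.006):
    ins=np.vstack([grid(-ws/2,ws/2,-L/2+wr,L/2-wj,z),disc(-L/2+wr/2,wr/2,z,wr*.25)]+[grid(s[0],s[1],L/2-wj*.8,L/2-.004,z) for s in((-wj/2,-wj/4),(wj/4,wj/2))])
    out=np.vstack([grid(s[0],s[1],-L/2+wr,L/2-wj*1.1,z) for s in((-ws/2-.01,-ws/2),(ws/2,ws/2+.01))]+[disc(-L/2+wr/2,wr/2+.008,z,wr/2),grid(-wj/2,wj/2,L/2,L/2+.008,z)]+[grid(s[0],s[1],L/2-wj,L/2,z) for s in((-wj/2-.008,-wj/2),(wj/2,wj/2+.008))])
    out=out[~((abs(out[:,0])<ws/2)&(abs(out[:,1])<L/2-wr))]; return ins,out
def driver(z=0.):
    ins=np.vstack([grid(-.014,.014,-.008,.056,z),grid(-.003,.003,-.058,-.012,z)])
    out=np.vstack([grid(s[0],s[1],-.008,.056,z) for s in((-.023,-.0155),(.0155,.023))]+[grid(s[0],s[1],-.058,-.02,z) for s in((-.012,-.004),(.004,.012))]+[grid(-.012,.012,.06,.067,z),grid(-.004,.004,-.068,-.060,z)])
    return ins,out
def pliers():
    z=.011; hw=lambda y: np.interp(y,[.01,.02,.05,.09],[.024,.0265,.030,.027])
    g=grid(-.04,.04,.012,.088,z); a=abs(g[:,0]); h=hw(g[:,1]); ins=g[(a<h)&(a>h-.009)]; out=g[(a>h)&(a<h+.008)]
    j=grid(-.03,.03,-.088,-.05,.007); a=abs(j[:,0]); w=np.interp(j[:,1],[-.09,-.05],[.008,.016])
    return np.vstack([ins,j[a<w]]),np.vstack([out,j[(a>w)&(a<w+.008)],grid(-.008,.008,-.1,-.092,.007)])
E
cat > m1.py <<'E'
from h import *
T0=cv2.imread("pics/top0.png");S0=cv2.imread("pics/scene0.png");S1=imaging.get_image("scene");cv2.imwrite("pics/scene1.png",S1)
P0=dict(dr=(.61,-.177,-.061),w10=(.603,-.272,-.061),w10r=(.603,-.272,-.061),w13=(.4035,-.162,-.061),w13r=(.4035,-.162,-.061),pl=(.3975,-.257,-.061))
gt,gs=gray(T0),gray(S1)
for t,p in P0.items():
    i,o=tray(t)
    for n,v in(("top",[(gt,"top")]),("scene",[(gs,"scene")])):
        r=fit(i,o,v,p); print(t,n,r[0].round(4),round(r[1],1))
    r=fit(i,o,[(gt,"top"),(gs,"scene")],p+(0,)); print(t,"both",r[0].round(4),round(r[1],1))
ht,hs=hue(T0),hue(S0)
ov=T0.copy()
for n,(i,o),p in(("w13",wrench(.178,.031,.026,.014),(.4574,.3448,-.08)),("w10",wrench(.146,.026,.022,.012),(.452,.236,-.2)),("pl",pliers(),(.460,.1175,.03)),("dr",driver(),(.565,.004,-.25))):
    z=((.015,) if n=="dr" else ())
    if n=="dr": 
        i[:,2]+=.015;o[:,2]+=.015
    r=fit(i,o,[(ht,"top")],p); print(n,"top",r[0].round(4),round(r[1],3)); P=r[0]
    for u,v in proj(place(o,P),"top"): ov[int(round(v)),int(round(u))]=(0,0,255)
    if n in("pl","dr"): r=fit(i,o,[(ht,"top"),(hs,"scene")],p+(0,)); print(n,"both",r[0].round(4),round(r[1],3)); r=fit(i,o,[(hs,"scene")],p); print(n,"scene",r[0].round(4),round(r[1],3))
k=np.vstack([T0[150:260,120:300],ov[150:260,120:300]]);cv2.imwrite("pics/ov1.png",cv2.resize(k,None,fx=2.7,fy=2.7,interpolation=cv2.INTER_NEAREST))
E
python3 m1.py
```

```text
dr top [ 0.6145 -0.1755 -0.0667] 106.2
dr scene [ 0.614  -0.1757 -0.0686] 89.7
dr both [ 0.6147 -0.1755 -0.0672 -0.0011] 98.0
w10 top [ 0.6076 -0.2732 -0.0596] 102.3
w10 scene [ 0.6065 -0.274  -0.0583] 94.8Traceback (most recent call last):
  File "m1.py", line 9, in <module>
    r=fit(i,o,[(gt,"top"),(gs,"scene")],p+(0,)); print(t,"both",r[0].round(4),round(r[1],1))
  File "h.py", line 32, in fit
    r=minimize(f,p0,method="Nelder-Mead",options=dict(initial_simplex=S,xatol=1e-5,fatol=1e-5))
    res = _minimize_neldermead(fun, x0, args, callback, bounds=bounds,
                               **options)
    fxr = func(xr)
    fx = function(np.copy(x), *(wrapper_args + args))
  File "h.py", line 28, in <lambda>
    f=lambda p:-sum(samp(F,place(ins,p),c).mean()-samp(F,place(out,p),c).mean() for F,c in views)/len(views)
                ~~~^^^^^^^^^^^^^^^^^^^^^^^^^^^^^^^^^^^^^^^^^^^^^^^^^^^^^^^^^^^^^^^^^^^^^^^^^^^^^^
  File "h.py", line 28, in <genexpr>
    f=lambda p:-sum(samp(F,place(ins,p),c).mean()-samp(F,place(out,p),c).mean() for F,c in views)/len(views)
                                                  ~~~~^^^^^^^^^^^^^^^^^^
  File "h.py", line 26, in samp
    uv=proj(P,c); return map_coordinates(F,[uv[:,1],uv[:,0]],order=1,mode="nearest")
  File "h.py", line 6, in proj
    f,cx,cy,T=cam(c); q=(np.atleast_2d(P)-T[:3,3])@T[:3,:3]; return np.c_[cx+f*q[:,0]/-q[:,2], cy+f*q[:,1]/q[:,2]]
              ~~~^^^
  File "h.py", line 4, in cam
    p=imaging.camera_params(c); f=192/np.tan(np.radians(p["vertical_fov"]/2)); return f,p["cx"],p["cy"],np.array(p["world_from_camera"])
ValueError: time passes only in moves, steps and waits
```

Cache the camera parameters (fixed cameras).

```bash
sed -i 's/^def cam(c):/import functools\n@functools.lru_cache(None)\ndef cam(c):/' h.py; sed -i 's/S1=imaging.get_image("scene");cv2.imwrite("pics\/scene1.png",S1)/S1=cv2.imread("pics\/scene1.png")/' m1.py; python3 m1.py
```

```text
dr top [ 0.6145 -0.1755 -0.0667] 106.2
dr scene [ 0.614  -0.1757 -0.0686] 89.7
dr both [ 0.6147 -0.1755 -0.0672 -0.0011] 98.0
w10 top [ 0.6076 -0.2732 -0.0596] 102.3
w10 scene [ 0.6065 -0.274  -0.0583] 94.8
w10 both [ 0.6077 -0.2735 -0.0594 -0.0019] 98.6
w10r top [ 0.6077 -0.2732 -0.0603] 101.4
w10r scene [ 0.6067 -0.274  -0.0657] 94.2
w10r both [ 0.6079 -0.2736 -0.0617 -0.002 ] 97.9
w13 top [ 0.4063 -0.1605 -0.069 ] 98.8
w13 scene [ 0.4053 -0.1619 -0.0679] 93.3
w13 both [ 0.4061 -0.1608 -0.0686 -0.0023] 96.1
w13r top [ 0.4066 -0.1604 -0.0635] 96.1
w13r scene [ 0.4055 -0.162  -0.0727] 91.5
w13r both [ 0.4064 -0.1608 -0.067  -0.0026] 93.8
pl top [ 0.3985 -0.2584 -0.0666] 94.1
pl scene [ 0.3976 -0.2601 -0.0672] 94.8
pl both [ 0.3983 -0.2591 -0.0666 -0.0026] 94.6
w13 top [ 0.4601  0.3464 -0.06  ] 0.09
w10 top [ 0.453   0.2368 -0.2222] 0.088
pl top [0.4555 0.1169 0.0538] 0.095
pl both [ 0.4556  0.1171  0.0533 -0.0039] 0.068
pl scene [0.4364 0.1116 0.0358] 0.046
dr top [ 0.5683  0.0017 -0.2472] 0.089
dr both [ 0.5685  0.0017 -0.2418 -0.005 ] 0.09
dr scene [ 0.5656 -0.0013 -0.2369] 0.091
```

View pics/ov1.png

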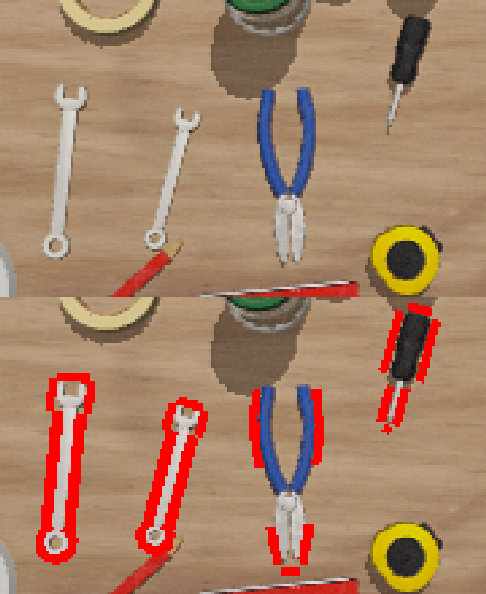

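The overlay outlines match the tools: wrench_13 at (63,170), wrench_10 at (170,180), pliers at (288,170) and driver at (405,70). The wide jaw cups score best at +x for both wrench trays. I descend on wrench_10 and check its cup widths after gripping it.

Call:
{"op": "play_rows", "data": {"rows": [[40, 2, -1, 0, 6.4], [40, 0, 0, 0, 6.3], [40, 0, 0, 60, 0], [40, 0, 0, 60, 0], [40, 0, 0, 60, 0], [40, 0, 0, 60, 0], [40, 0, 0, 50, 0], [40, 0, 0, 15, 0]], "force": 50}}

```text
clock: 5.35
tool_pos: [0.456, 0.2358, 0.0417]
eef_rot: [0.994, -0.111, -0.003, 0.001]
force: [-0.2, 0.1, 0.1]
gripper_width: 0.474
grasp_force: 0.0
```

Call:
{"op": "play_rows", "data": {"rows": [[40, 0, 0, 12, 0], [40, 0, 0, 12, 0], [40, 0, 0, 0, 0], [5, 0, 0, 0, 0], [5, 0, 0, 0, 0], [5, 0, 0, 0, 0], [5, 0, 0, 0, 0], [5, 0, 0, 0, 0]]}}

```text
clock: 6.35
tool_pos: [0.4594, 0.2369, 0.0222]
eef_rot: [0.994, -0.111, 0.001, -0.0]
force: [-0.6, -0.5, 6.0]
gripper_width: 0.112
grasp_force: 49.2
```

Run:
```python
from h import *
T0=gray(cv2.imread("pics/top0.png"));S1=gray(cv2.imread("pics/scene1.png"))
for n,p,ys in(("w10",(.607,-.2735,-.064),(.061,-.061)),("w13",(.4058,-.1612,-.068),(.068,-.068))):
  for F,c in((T0,"top"),(S1,"scene")):
    for y in ys:
      for z in(.015,.004):
        g=grid(-.035,.035,y-.012,y+.012,z,.0005); v=samp(F,place(g,p),c).reshape(-1,140).mean(0); t=(v.min()+v.max())/2; i=np.nonzero(v<t)[0]
        w=((v.max()-v)/(v.max()-v.min())).sum()*.5
        print(n,c,y,z,"halfwidth-cross",(i[-1]-i[0])*.5,"integral",w.round(1),v[::10].round())
```

```text
w10 top 0.061 0.015 halfwidth-cross 42.0 integral 41.2 [151. 150. 139.  51.  39.  40.  41.  40.  41.  41.  67.  96. 151. 150.]
w10 top 0.061 0.004 halfwidth-cross 42.0 integral 41.6 [151. 149. 147. 105.  41.  40.  42.  40.  40.  41.  46.  78. 115. 151.]
w10 top -0.061 0.015 halfwidth-cross 37.0 integral 36.5 [148. 148. 147.  97.  39.  39.  40.  40.  39.  47.  82. 115. 148. 146.]
w10 top -0.061 0.004 halfwidth-cross 37.5 integral 36.7 [148. 148. 147. 142.  59.  38.  39.  40.  40.  39.  59.  86. 134. 148.]
w10 scene 0.061 0.015 halfwidth-cross 35.5 integral 36.9 [133. 134. 132. 113.  82.  37.  28.  29.  29.  29.  29.  61. 124. 133.]
w10 scene 0.061 0.004 halfwidth-cross 35.5 integral 36.9 [129. 127. 110.  83.  37.  26.  28.  27.  27.  26.  55. 117. 127. 128.]
w10 scene -0.061 0.015 halfwidth-cross 31.5 integral 33.3 [131. 133. 133. 122.  98.  57.  28.  27.  26.  26.  28.  81. 127. 132.]
w10 scene -0.061 0.004 halfwidth-cross 32.0 integral 33.6 [134. 134. 123. 101.  58.  28.  27.  26.  26.  28.  77. 128. 133. 133.]
w13 top 0.068 0.015 halfwidth-cross 46.5 integral 46.1 [148. 145.  89.  
[... 255 characters left out ...]
59.  39.  39.  39.  40.  40.  39.  65.  99. 143. 143.]
w13 top -0.068 0.004 halfwidth-cross 41.5 integral 40.6 [144. 144. 143.  89.  38.  39.  40.  39.  40.  40.  48.  81. 130. 144.]
w13 scene 0.068 0.015 halfwidth-cross 40.5 integral 42.0 [132. 132. 120. 100.  62.  30.  26.  28.  27.  27.  27.  31.  88. 130.]
w13 scene 0.068 0.004 halfwidth-cross 41.0 integral 42.2 [132. 117.  96.  54.  28.  26.  28.  27.  27.  27.  36. 100. 131. 133.]
w13 scene -0.068 0.015 halfwidth-cross 34.5 integral 36.5 [132. 133. 131. 112.  93.  46.  27.  27.  27.  26.  27.  54. 118. 131.]
w13 scene -0.068 0.004 halfwidth-cross 35.0 integral 36.8 [133. 128. 109.  86.  38.  27.  27.  27.  26.  27.  62. 121. 131. 132.]
```

Both cup profiles are wider at +x (42 vs 37 mm, 46 vs 41 mm), so jaws go toward +x in both trays. Wrench_10 is gripped, so I carry it to its tray.

Call:
{"op": "play_rows", "data": {"rows": [[5, 0, 0, -30, 0], [5, 0, 0, -50, 0], [5, 0, 0, -48, -9], [5, 20.7, 55.5, 0, 0], [5, 20.7, 55.5, 0, 0], [5, 20.7, 55.5, 0, 0], [5, 20.7, 55.5, 0, 0], [5, 20.7, 55.5, 0, 0]]}}

```text
clock: 7.35
tool_pos: [0.5436, -0.0489, 0.1486]
eef_rot: [0.999, -0.033, -0.0, -0.0]
force: [1.1, -0.8, -1.5]
gripper_width: 0.108
grasp_force: 48.9
```

Call:
{"op": "play_rows", "data": {"rows": [[5, 20.7, 55.5, 0, 0], [5, 20.7, 55.5, 0, 0], [5, 20.7, 55.5, 0, 0], [5, 20.7, 55.5, 0, 0], [5, 0, 0, 40, 0], [5, 0, 0, 40, 0], [5, 0, 0, 0, 0], [5, 0, 0, 0, 0]]}}

```text
clock: 8.35
tool_pos: [0.6124, -0.2742, 0.0701]
eef_rot: [0.999, -0.033, 0.001, 0.0]
force: [-0.0, 0.1, -0.0]
gripper_width: 0.115
grasp_force: 49.0
```

```bash
cat >> h.py <<'E'
def go(tx,ty,tz,thdeg):
    o=status.get_obs(); q=o["eef_rot"]; th=2*np.arctan2(q[1],q[0]); p=np.array(o["tool_pos"]); t=np.radians(thdeg)
    th=(th+np.pi)%(2*np.pi)-np.pi
    d=np.array([tx,ty,tz])-p; x=np.array([np.cos(t),np.sin(t)]); y=np.array([np.sin(t),-np.cos(t)])
    print("tcp",p.round(4),"th",np.degrees(th).round(2),"width",round(o["gripper_width"]*85.4,1),"grip",round(float(o["grasp_force"]),1),"clock",o["clock"],"| turn first",round(np.degrees(th-t),1),"then dx,dy,dz mm",(1e3*np.array([d[:2]@x,d[:2]@y,-d[2]])).round(1))
def snap(n,x0,x1,y0,y1,z,s):
    r=[]
    for c in("top","scene"):
        im=imaging.get_image(c); cv2.imwrite(f"pics/{c}_{n}.png",im); r.append(rect(im,c,x0,x1,y0,y1,z,s))
    cv2.imwrite(f"pics/r_{n}.png",np.hstack(r))
E
python3 -c "
from h import *
go(.6132,-.2739,.026,-3.7); snap('a',.5,.72,-.35,-.15,.06,1800)"
```

```text
tcp [ 0.6124 -0.2742  0.0701] th -3.73 width 9.8 grip 49.0 clock 8.35 | turn first -0.0 then dx,dy,dz mm [ 0.8 -0.4 44.1]
```

View pics/r_a.png

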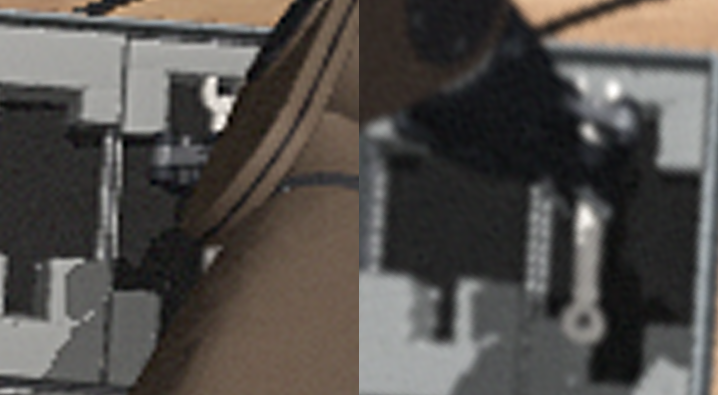

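The held wrench lines up over its cups: in the scene half the ring is at (583,322), within 2 mm of where it should be. I lower and release it.

Call:
{"op": "play_rows", "data": {"rows": [[5, 0.8, -0.4, 15, 0], [5, 0, 0, 15, 0], [5, 0, 0, 8, 0], [5, 0, 0, 4, 0], [5, 0, 0, 2, 0], [5, 0, 0, 0, 0], [26, 0, 0, 0, 0], [26, 0, 0, 0, 0]]}}

```text
clock: 9.45
tool_pos: [0.6125, -0.2737, 0.0246]
eef_rot: [0.999, -0.033, -0.0, -0.0]
force: [0.4, 0.4, 4.9]
gripper_width: 0.302
grasp_force: 3.0
```

Call:
{"op": "play_rows", "data": {"rows": [[26, 0, 0, 0, 0], [26, 0, 0, -20, 0], [26, 0, 0, -50, 0], [26, 0, 0, -60, 0], [30, -20, -55, 0, 0], [30, -20, -55, 0, 0], [40, -20, -55, 0, 0], [40, -20, -55, 0, 0]]}}

```text
clock: 10.45
tool_pos: [0.5468, -0.0474, 0.1565]
eef_rot: [0.999, -0.033, 0.001, 0.0]
force: [0.8, 0.1, -0.3]
gripper_width: 0.47
grasp_force: 0.0
```

```bash
python3 -c "
from h import *
go(.4661,.346,.15,-3.4); snap('b',.5,.72,-.35,-.15,.01,1800)
T,S=cv2.imread('pics/top_b.png'),cv2.imread('pics/scene_b.png')
i,o=wrench(.146,.026,.022,.012)
i[:,2]+=.004;o[:,2]+=.004
for F,c in((gray(T),'top'),(gray(S),'scene')): print(c,fit(i,o,[(F,c)],(.607,-.2735,-.064)))
"
```

```text
tcp [ 0.5468 -0.0474  0.1565] th -3.77 width 40.1 grip 0.0 clock 10.45 | turn first -0.4 then dx,dy,dz mm [-103.9 -387.9    6.5]
top (array([ 0.60803616, -0.27330363, -0.07066739]), np.float64(122.63240080733652))
scene (array([ 0.60719343, -0.27421028, -0.06846633]), np.float64(131.54675534968925))
```

View pics/r_b.png

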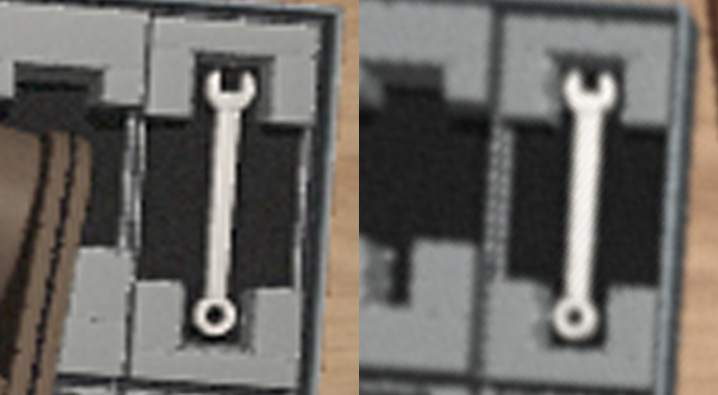

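Wrench_10 lies centred and level in its cups (top view, jaws at (232,95), ring at (215,315)). Before reaching wrench_13 I check where the lamp head near it stands.

Run:
```python
from h import *
S=imaging.get_image("scene"); T=cv2.imread("pics/top_b.png")
for z in(0.05,.15,.25,.35,.45,.55,.65): 
    P=unproj([[98,256],[75,256],[124,256]],z,"top"); print(z,P[0].round(3),"r",abs(P[1,1]-P[2,1]).round(3)/2,"scene px",proj(P[:1],"scene").round())
cv2.imwrite("pics/lamp.png",cv2.resize(np.hstack([S[:200,:300],T[180:380,:220]]),None,fx=1.5,fy=1.5))
```

```text
0.05 [0.343 0.446 0.05 ] r 0.064 scene px [[149. 128.]]
0.15 [0.353 0.406 0.15 ] r 0.0575 scene px [[152. 111.]]
0.25 [0.364 0.366 0.25 ] r 0.0515 scene px [[155.  93.]]
0.35 [0.374 0.326 0.35 ] r 0.045 scene px [[158.  71.]]
0.45 [0.384 0.286 0.45 ] r 0.0385 scene px [[162.  46.]]
0.55 [0.394 0.247 0.55 ] r 0.0325 scene px [[167.  18.]]
0.65 [0.404 0.207 0.65 ] r 0.026 scene px [[172. -17.]]
```

View pics/lamp.png

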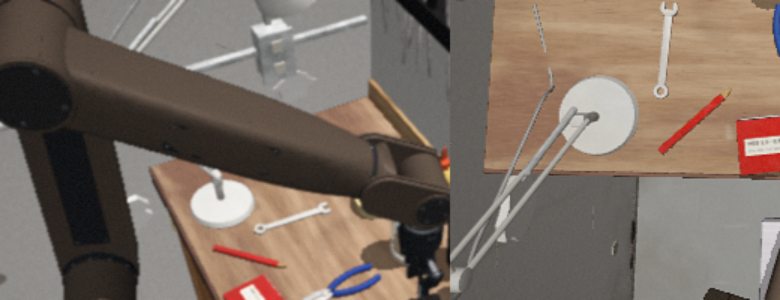

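The white disc is only the lamp's base, on the bench at about (0.34, 0.45), with the post rising away from the arm, so wrench_13 is clear. I fetch it.

Call:
{"op": "play_rows", "data": {"rows": [[40, -14.9, -55.4, 0, -0.4], [40, -14.9, -55.4, 0, 0], [40, -14.9, -55.4, 0, 0], [40, -14.9, -55.4, 0, 0], [40, -14.9, -55.4, 0, 0], [40, -14.9, -55.4, 0, 0], [40, -14.9, -55.4, 0, 0], [40, 0, 0, 40, 0]]}}

```text
clock: 11.6
tool_pos: [0.4695, 0.3488, 0.1197]
eef_rot: [1.0, -0.027, 0.005, -0.003]
force: [0.2, 1.4, 0.2]
gripper_width: 0.468
grasp_force: 0.0
```

Call:
{"op": "play_rows", "data": {"rows": [[40, 0, 0, 40, 0], [40, 0, 0, 25, 0], [40, 0, 0, 15, 0], [40, 0, 0, 13, 0], [40, 0, 0, 2, 0], [6, 0, 0, 0, 0], [6, 0, 0, 0, 0], [6, 0, 0, 0, 0]]}}

```text
clock: 12.6
tool_pos: [0.4669, 0.3448, 0.0212]
eef_rot: [1.0, -0.029, 0.001, -0.001]
force: [-1.2, 0.4, 2.8]
gripper_width: 0.143
grasp_force: 49.2
```

Call:
{"op": "play_rows", "data": {"rows": [[6, 0, 0, 0, 0], [6, 0, 0, 0, 0], [6, 0, 0, -20, 0], [6, 0, 0, -40, 0], [6, 0, 0, -40, 0], [6, 0, 0, -30, 0], [6, 0, 0, 0, 0], [6, 0, 0, 0, 0]]}}

```text
clock: 13.6
tool_pos: [0.4651, 0.3439, 0.1487]
eef_rot: [1.0, -0.029, -0.001, 0.001]
force: [-0.4, 0.4, -1.5]
gripper_width: 0.147
grasp_force: 48.9
```

```bash
python3 -c "
from h import *
go(.4058+.006,-.1612-.0004,.07,-3.9)"
```

```text
tcp [0.4651 0.3439 0.1487] th -3.35 width 12.6 grip 48.9 clock 13.6 | turn first 0.6 then dx,dy,dz mm [-18.8 507.9  78.7]
```

Call:
{"op": "play_rows", "data": {"rows": [[6, 0, 50.8, 0, 0.6], [6, 0, 50.8, 0, 0], [6, 0, 50.8, 0, 0], [6, 0, 50.8, 0, 0], [6, 0, 50.8, 0, 0], [6, -3.8, 50.8, 0, 0], [6, -3.8, 50.8, 0, 0], [6, -3.8, 50.8, 0, 0]]}}

```text
clock: 14.6
tool_pos: [0.4255, -0.0613, 0.148]
eef_rot: [0.999, -0.034, -0.002, -0.001]
force: [0.8, -0.2, -1.3]
gripper_width: 0.147
grasp_force: 49.0
```

Call:
{"op": "play_rows", "data": {"rows": [[6, -3.8, 50.8, 0, 0], [6, -3.6, 50.7, 0, 0], [6, 0, 0, 0, 0], [6, 0, 0, 40, 0], [6, 0, 0, 38.7, 0], [6, 0, 0, 0, 0], [6, 0, 0, 0, 0], [6, 0, 0, 0, 0]]}}

```text
clock: 15.6
tool_pos: [0.4141, -0.1615, 0.073]
eef_rot: [0.999, -0.034, 0.001, 0.001]
force: [-0.8, 0.1, -0.6]
gripper_width: 0.148
grasp_force: 49.1
```

```bash
python3 -c "
from h import *
go(.4058+.0056,-.1612-.0004,.0255,-3.9)"
```

```text
tcp [ 0.4141 -0.1615  0.073 ] th -3.92 width 12.6 grip 49.1 clock 15.6 | turn first -0.0 then dx,dy,dz mm [-2.7  0.3 47.5]
```

Call:
{"op": "play_rows", "data": {"rows": [[6, -2.5, 0.3, 15, 0], [6, 0, 0, 15, 0], [6, 0, 0, 10, 0], [6, 0, 0, 4, 0], [6, 0, 0, 2, 0], [6, 0, 0, 0, 0], [28, 0, 0, 0, 0], [28, 0, 0, 0, 0]]}}

```text
clock: 16.6
tool_pos: [0.4106, -0.1614, 0.0253]
eef_rot: [0.999, -0.034, 0.0, 0.0]
force: [0.5, -0.6, -0.5]
gripper_width: 0.327
grasp_force: 0.0
```

Call:
{"op": "play_rows", "data": {"rows": [[28, 0, 0, 0, 0], [28, 0, 0, -20, 0], [28, 0, 0, -50, 0], [28, 0, 0, -60, 0], [60, 10, -40, 0, 0], [70, 10, -55, 0, 0], [75, 10, -55, 0, 0], [75, 10, -50, 0, 0]]}}

```text
clock: 17.6
tool_pos: [0.4642, 0.0374, 0.1553]
eef_rot: [0.999, -0.034, 0.0, 0.0]
force: [0.6, -0.6, 0.4]
gripper_width: 0.877
grasp_force: 0.0
```

```bash
python3 -c "
from h import *
h=.0535;p=np.array([.4555,.117])+.0175*np.array([np.cos(h),np.sin(h)]);print(p)
go(p[0],p[1],.15,np.degrees(h)); snap('c',.29,.52,-.35,-.09,.01,1500)
T,S=cv2.imread('pics/top_c.png'),cv2.imread('pics/scene_c.png')
i,o=wrench(.178,.031,.026,.014)
i[:,2]+=.004;o[:,2]+=.004
for F,c in((gray(T),'top'),(gray(S),'scene')): print(c,fit(i,o,[(F,c)],(.406,-.161,-.068)))
"
```

```text
[0.47297496 0.1179358 ]
tcp [0.4642 0.0374 0.1553] th -3.95 width 74.9 grip 0.0 clock 17.6 | turn first -7.0 then dx,dy,dz mm [ 13.  -80.    5.3]
top (array([ 0.40246453, -0.15983064, -0.07108651]), np.float64(124.67453994862876))
scene (array([ 0.4012517 , -0.16118146, -0.06827686]), np.float64(129.7355636817116))
```

View pics/r_c.png

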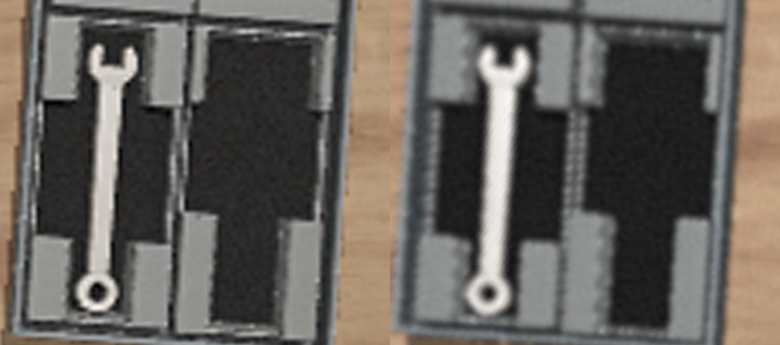

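Wrench_13 lies in its cups (top view, jaws at (113,62), ring at (96,291)). It sits about 3.5 mm too far toward the ring end, at the foot of the end wall, so I regrip it and shift it 3.5 mm.

Call:
{"op": "play_rows", "data": {"rows": [[28, -10, 50.5, 0, 0], [28, -10, 50.5, 0, 0], [28, -10, 50.5, 0, 0], [28, -10.2, 50.5, 0, 0], [28, 0, 0, 40, 0], [28, 0, 0, 40, 0], [28, 0, 0, 20, 0], [28, 0, 0, 0, 0]]}}

```text
clock: 18.7
tool_pos: [0.4083, -0.1627, 0.0534]
eef_rot: [0.999, -0.035, -0.002, -0.001]
force: [0.7, 0.6, -0.1]
gripper_width: 0.325
grasp_force: 0.0
```

```bash
python3 -c "
from h import *
go(.4095,-.1614,.025,-3.95)"
```

```text
tcp [ 0.4083 -0.1627  0.0534] th -4.0 width 27.8 grip 0.0 clock 18.7 | turn first -0.0 then dx,dy,dz mm [ 1.1 -1.4 28.4]
```

Call:
{"op": "play_rows", "data": {"rows": [[28, 1, -1, 14, 0], [28, 0, 0, 10, 0], [28, 0, 0, 4, 0], [6, 0, 0, 0, 0], [6, 0, 0, 0, 0], [6, 0, 0, 0, 0], [6, 0, 0, 0, 0], [6, 0, 0, 0, 0]]}}

```text
clock: 19.7
tool_pos: [0.4111, -0.1622, 0.0274]
eef_rot: [0.999, -0.034, 0.0, 0.0]
force: [-0.1, 1.0, -0.9]
gripper_width: 0.145
grasp_force: 48.8
```

Call:
{"op": "play_rows", "data": {"rows": [[6, 0, 0, -3, 0], [6, 1.8, 0, 0, 0], [6, 1.8, 0, 0, 0], [6, 0, 0, 2, 0], [6, 0, 0, 1, 0], [6, 0, 0, 0, 0], [28, 0, 0, 0, 0], [28, 0, 0, 0, 0]]}}

```text
clock: 20.7
tool_pos: [0.4148, -0.1626, 0.0274]
eef_rot: [0.999, -0.034, 0.0, 0.0]
force: [-1.1, -1.0, -0.3]
gripper_width: 0.327
grasp_force: 0.0
```

Call:
{"op": "play_rows", "data": {"rows": [[28, 0, 0, 0, 0], [28, 0, 0, -20, 0], [28, 0, 0, -50, 0], [28, 0, 0, -60, 0], [60, 10, -40, 0, 0], [70, 10, -55, 0, 0], [75, 10, -55, 0, 0], [75, 10, -50, 0, 0]]}}

```text
clock: 21.7
tool_pos: [0.4686, 0.0361, 0.1576]
eef_rot: [0.999, -0.034, 0.0, 0.0]
force: [1.0, -0.2, -0.1]
gripper_width: 0.877
grasp_force: 0.0
```

```bash
python3 -c "
from h import *
go(.473,.118,.15,3.07); snap('d',.29,.52,-.35,-.09,.01,1500)
T,S=cv2.imread('pics/top_d.png'),cv2.imread('pics/scene_d.png')
i,o=wrench(.178,.031,.026,.014)
i[:,2]+=.004;o[:,2]+=.004
for F,c in((gray(T),'top'),(gray(S),'scene')): print(c,fit(i,o,[(F,c)],(.406,-.161,-.068)))
"
```

```text
tcp [0.4686 0.0361 0.1576] th -3.94 width 74.9 grip 0.0 clock 21.7 | turn first -7.0 then dx,dy,dz mm [  8.8 -81.6   7.6]
top (array([ 0.40584012, -0.16127399, -0.07247815]), np.float64(125.9142707130974))
scene (array([ 0.40460913, -0.16263197, -0.07097311]), np.float64(130.73180310931156))
```

Wrench_13 is now within 1 mm of home in both views. Next, the pliers.

Call:
{"op": "play_rows", "data": {"rows": [[72, 0, 0, 0, -7], [72, 4.4, -40.8, 0, 0], [72, 4.4, -40.8, 0, 0], [72, 0, 0, 40, 0], [72, 0, 0, 40, 0], [72, 0, 0, 30, 0], [72, 0, 0, 0, 0], [72, 0, 0, 0, 0]], "force": 60}}

```text
clock: 22.8
tool_pos: [0.4738, 0.1159, 0.0485]
eef_rot: [1.0, 0.026, 0.001, 0.0]
force: [0.2, -0.4, 0.5]
gripper_width: 0.842
grasp_force: 0.0
```

```bash
python3 -c "
from h import *
go(.473,.118,.019,3.07)"
```

```text
tcp [0.4738 0.1159 0.0485] th 3.02 width 71.9 grip 0.0 clock 22.8 | turn first -0.0 then dx,dy,dz mm [-0.7 -2.2 29.5]
```

Call:
{"op": "play_rows", "data": {"rows": [[72, -0.5, -2, 15, 0], [72, 0, 0, 10, 0], [72, 0, 0, 4.5, 0], [72, 0, 0, 0, 0], [40, 0, 0, 0, 0], [40, 0, 0, 0, 0], [40, 0, 0, 0, 0], [40, 0, 0, 0, 0]]}}

```text
clock: 23.8
tool_pos: [0.4727, 0.1182, 0.019]
eef_rot: [1.0, 0.027, 0.0, 0.0]
force: [-3.0, -0.6, 4.9]
gripper_width: 0.584
grasp_force: 59.9
```

Call:
{"op": "play_rows", "data": {"rows": [[40, 0, 0, 0, 0], [40, 0, 0, 0, 0], [40, 0, 0, -15, 0], [40, 0, 0, -30, 0], [40, 0, 0, -30, 0], [40, 0, 0, -30, 0], [40, 0, 0, 0, 0], [40, 0, 0, 0, 0]]}}

```text
clock: 24.8
tool_pos: [0.4713, 0.1182, 0.1219]
eef_rot: [1.0, 0.027, -0.001, 0.0]
force: [0.1, 0.3, -3.5]
gripper_width: 0.584
grasp_force: 61.4
```

```bash
python3 -c "
from h import *
h=-.067;p=np.array([.398,-.2592])+.0175*np.array([np.cos(h),np.sin(h)]);print(p)
go(p[0],p[1],.07,np.degrees(h)); snap('e',.34,.6,.02,.22,.12,1900)"
```

```text
[ 0.41546074 -0.26037162]
tcp [0.4713 0.1182 0.1219] th 3.05 width 49.9 grip 61.4 clock 24.8 | turn first 6.9 then dx,dy,dz mm [-30.4 381.4  51.9]
```

View pics/r_e.png

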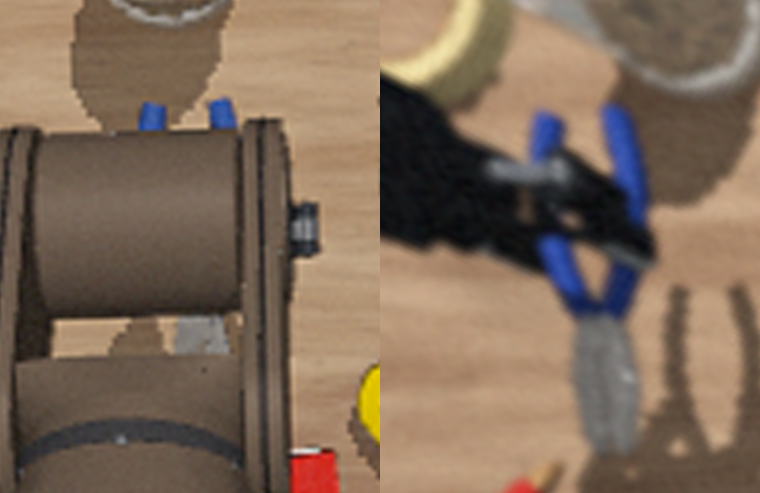

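The pliers are held (scene half: handle ends at (545,110) and (612,105), nose tip at (610,452)). I fit the held pose to correct for slip along the length.

Run:
```python
from h import *
S=cv2.imread("pics/scene_e.png")
i,o=pliers(); j=i[:,1]
k=lambda P:P[(P[:,1]>.055)|(P[:,1]<-.045)]
for dz in(.1,.104):
    a,b=k(i).copy(),k(o).copy(); a[:,2]+=dz;b[:,2]+=dz
    for p0 in((.456,.117,.053),(.450,.120,.03)): print(dz,fit(a,b,[(hue(S),"scene")],p0))
```

```text
0.1 (array([0.45757656, 0.11403581, 0.06562832]), np.float64(0.06525746914014158))
0.1 (array([0.45757686, 0.1140377 , 0.06560484]), np.float64(0.06525746919702989))
0.104 (array([0.45657998, 0.11099907, 0.06642048]), np.float64(0.06651224522201847))
0.104 (array([0.45658056, 0.11099898, 0.06642635]), np.float64(0.06651224505036062))
```

Call:
{"op": "play_rows", "data": {"rows": [[40, 0, 0, 0, 6.9], [40, -4.8, 54.5, 0, 0], [40, -4.8, 54.5, 0, 0], [40, -4.8, 54.5, 0, 0], [40, -4.8, 54.5, 0, 0], [40, -4.8, 54.5, 0, 0], [40, -4.8, 54.5, 0, 0], [40, -4.8, 54.5, 0, 0]]}}

```text
clock: 25.9
tool_pos: [0.4119, -0.2613, 0.1214]
eef_rot: [0.999, -0.034, -0.001, -0.001]
force: [1.8, -0.1, -1.9]
gripper_width: 0.582
grasp_force: 61.6
```

Call:
{"op": "play_rows", "data": {"rows": [[40, 0, 0, 30, 0], [40, 0, 0, 32, 0], [40, 0, 0, 0, 0], [40, 0, 0, 0, 0], [40, 0, 0, 0, 0], [40, 0, 0, 0, 0], [40, 0, 0, 0, 0], [40, 0, 0, 0, 0]]}}

```text
clock: 26.9
tool_pos: [0.4132, -0.2602, 0.0611]
eef_rot: [0.999, -0.034, 0.0, 0.0]
force: [0.2, 0.0, -2.5]
gripper_width: 0.578
grasp_force: 62.0
```

Run:
```python
from h import *
go(.4125,-.2602,.023,-3.84); snap('f',.29,.51,-.36,-.16,.05,1900)
z=status.get_obs()["tool_pos"][2]-.019
for c in("scene","top"):
    S=cv2.imread(f"pics/{c}_f.png"); i,o=pliers(); k=lambda P:P[(P[:,1]>.055)|(P[:,1]<-.045)]
    a,b=k(i),k(o); a[:,2]+=z;b[:,2]+=z
    b2,g2,r2=[cv2.GaussianBlur(S[...,n].astype(float),(0,0),.7) for n in range(3)]
    blue=np.clip((b2-r2)/(r2+g2+b2+30),0,1); h=i[i[:,1]>.055].copy(); q=o[o[:,1]>.055].copy(); h[:,2]+=z; q[:,2]+=z
    print(c,fit(h,q,[(blue,c)],(.398,-.2592,-.06)))
```

```text
tcp [ 0.4132 -0.2602  0.0611] th -3.84 width 49.3 grip 62.0 clock 26.9 | turn first -0.0 then dx,dy,dz mm [-0.7  0.  38.1]
scene (array([ 0.39830846, -0.26392225, -0.04619902]), np.float64(0.2109484887110901))
top (array([ 0.39817722, -0.25707285, -0.05890128]), np.float64(0.23277370791220156))
```

View pics/r_f.png

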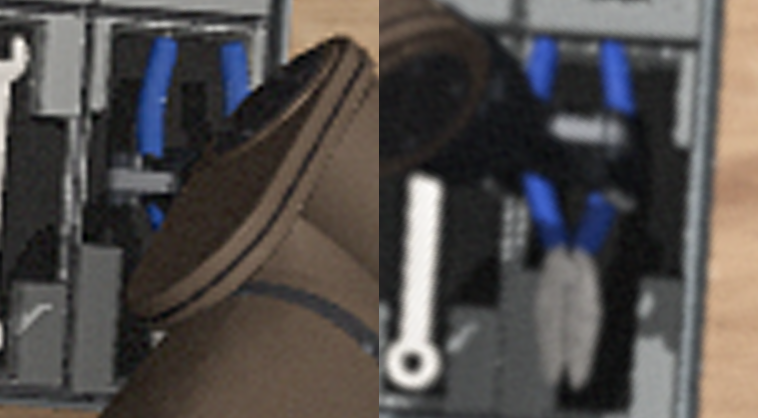

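In both views the held pliers sit over their cups: nose at (570,330) in the scene half, handle ends at (165,45) and (233,50) in the top half. I lower and release them.

Call:
{"op": "play_rows", "data": {"rows": [[40, -0.5, 0, 14, 0], [40, 0, 0, 12, 0], [40, 0, 0, 8, 0], [40, 0, 0, 3, 0], [40, 0, 0, 0, 0], [58, 0, 0, 0, 0], [58, 0, 0, 0, 0], [58, 0, 0, 0, 0]]}}

```text
clock: 28.0
tool_pos: [0.4126, -0.2602, 0.0237]
eef_rot: [0.999, -0.034, 0.0, 0.0]
force: [-0.5, 0.2, 0.2]
gripper_width: 0.682
grasp_force: 0.0
```

Call:
{"op": "play_rows", "data": {"rows": [[58, 0, 0, -20, 0], [58, 0, 0, -50, 0], [58, 0, 0, -60, 0], [50, 15, -50, 0, 0], [50, 22, -50, 0, 0], [50, 25, -50, 0, 0], [50, 25, -50, 0, 0], [50, 25, -30, 0, 0]]}}

```text
clock: 29.0
tool_pos: [0.5403, -0.0359, 0.1536]
eef_rot: [0.999, -0.033, -0.0, -0.0]
force: [0.4, -0.1, 0.5]
gripper_width: 0.586
grasp_force: 0.0
```

Run:
```python
from h import *
h=-.2447;p=np.array([.568,.001])+.023*np.array([np.cos(h),np.sin(h)]);print(p)
go(p[0],p[1],.10,np.degrees(h)); snap('g',.29,.51,-.36,-.16,.01,1900)
for c in("scene","top"):
    S=cv2.imread(f"pics/{c}_g.png"); i,o=pliers(); 
    b2,g2,r2=[cv2.GaussianBlur(S[...,n].astype(float),(0,0),.7) for n in range(3)]
    blue=np.clip((b2-r2)/(r2+g2+b2+30),0,1); h=i[i[:,1]>.0].copy(); q=o[o[:,1]>.0].copy(); h[:,2]+=.004; q[:,2]+=.004
    print(c,fit(h,q,[(blue,c)],(.398,-.2592,-.06)))
```

```text
[ 0.59031483 -0.0045721 ]
tcp [ 0.5403 -0.0359  0.1536] th -3.74 width 50.0 grip 0.0 clock 29.0 | turn first 10.3 then dx,dy,dz mm [ 40.9 -42.5  53.6]
scene (array([ 0.38691482, -0.26066868, -0.06918378]), np.float64(0.2424977467817898))
top (array([ 0.39197177, -0.25748367, -0.05960588]), np.float64(0.24488682379428595))
```

View pics/r_g.png

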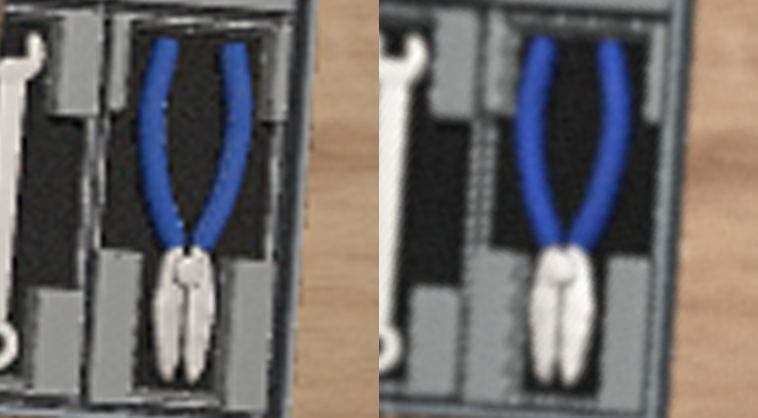

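The pliers lie centred in their cups (top view, handle ends at (162,42) and (235,45), nose at (188,380)). Next, the driver.

Call:
{"op": "play_rows", "data": {"rows": [[50, 0, 0, 0, 10.3], [50, 20.4, -21.2, 0, 0], [50, 20.5, -21.3, 0, 0], [50, 0, 0, 40, 0], [50, 0, 0, 40, 0], [50, 0, 0, 20, 0], [50, 0, 0, 0, 0], [50, 0, 0, 0, 0]], "force": 50}}

```text
clock: 30.1
tool_pos: [0.591, -0.0075, 0.0555]
eef_rot: [0.992, -0.123, 0.001, 0.0]
force: [0.7, -0.4, 0.9]
gripper_width: 0.588
grasp_force: 0.0
```

```bash
python3 -c "
from h import *
go(.5903,-.0046,.021,-14.02)"
```

```text
tcp [ 0.591  -0.0075  0.0555] th -14.16 width 50.2 grip 0.0 clock 30.1 | turn first -0.1 then dx,dy,dz mm [-1.4 -2.6 34.5]
```

Call:
{"op": "play_rows", "data": {"rows": [[50, -1, -2.5, 14, 0], [50, 0, 0, 12, 0], [50, 0, 0, 8, 0], [50, 0, 0, 0, 0], [20, 0, 0, 0, 0], [20, 0, 0, 0, 0], [20, 0, 0, 0, 0], [20, 0, 0, 0, 0]]}}

```text
clock: 31.1
tool_pos: [0.5899, -0.0044, 0.0203]
eef_rot: [0.992, -0.123, 0.001, 0.0]
force: [0.2, -0.4, 1.4]
gripper_width: 0.325
grasp_force: 49.4
```

Call:
{"op": "play_rows", "data": {"rows": [[20, 0, 0, 0, 0], [20, 0, 0, -15, 0], [20, 0, 0, -30, 0], [20, 0, 0, -30, 0], [20, 0, 0, -25, 0], [20, 0, 0, 0, 0], [20, 0, 0, 0, 0], [20, 0, 0, 0, 0]]}}

```text
clock: 32.1
tool_pos: [0.5883, -0.0041, 0.1181]
eef_rot: [0.992, -0.123, -0.002, -0.0]
force: [-0.2, -0.4, -1.1]
gripper_width: 0.322
grasp_force: 49.3
```

Run:
```python
from h import *
h=-.067;p=np.array([.6143,-.1756])+.0225*np.array([np.cos(h),np.sin(h)]);print(p)
go(p[0],p[1],.08,np.degrees(h))
```

```text
[ 0.63674952 -0.17710637]
tcp [ 0.5883 -0.0041  0.1181] th -14.15 width 27.5 grip 49.3 clock 32.1 | turn first -10.3 then dx,dy,dz mm [ 59.9 169.4  38.1]
```

Call:
{"op": "play_rows", "data": {"rows": [[20, 0, 0, 0, -10.3], [20, 10, 42.4, 0, 0], [20, 10, 42.4, 0, 0], [20, 20, 42.4, 0, 0], [20, 20, 42.2, 0, 0], [20, 0, 0, 20, 0], [20, 0, 0, 18, 0], [20, 0, 0, 0, 0]]}}

```text
clock: 33.1
tool_pos: [0.6353, -0.1751, 0.0777]
eef_rot: [0.999, -0.033, -0.004, -0.002]
force: [0.5, -0.2, -0.1]
gripper_width: 0.325
grasp_force: 49.4
```

Call:
{"op": "play_rows", "data": {"rows": [[20, 0, 0, 5, 0], [20, 0, 0, 0, 0], [20, 0, 0, 0, 0], [20, 0, 0, 0, 0], [20, 0, 0, 0, 0], [20, 0, 0, 0, 0], [20, 0, 0, 0, 0], [20, 0, 0, 0, 0]]}}

```text
clock: 34.1
tool_pos: [0.6379, -0.1774, 0.0768]
eef_rot: [0.999, -0.034, -0.0, -0.0]
force: [-0.0, 0.5, -0.3]
gripper_width: 0.325
grasp_force: 49.4
```

```bash
python3 -c "
from h import *
go(.6367,-.1771,.0253,-3.84); snap('h',.5,.72,-.27,-.08,.07,1900)"
```

```text
tcp [ 0.6379 -0.1774  0.0768] th -3.85 width 27.7 grip 49.4 clock 34.1 | turn first -0.0 then dx,dy,dz mm [-1.2 -0.2 51.5]
```

View pics/r_h.png

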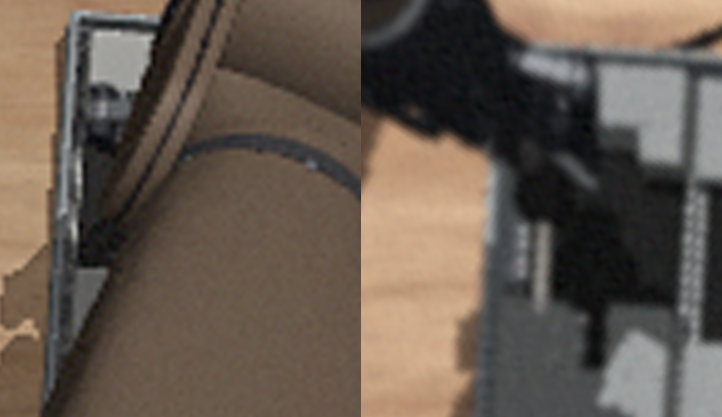

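The blade tip in the scene half at (541,308) projects to (0.558, -0.175), matching the expected pose, so I lower the driver and release.

Call:
{"op": "play_rows", "data": {"rows": [[20, -1, 0, 16, 0], [20, 0, 0, 14, 0], [20, 0, 0, 12, 0], [20, 0, 0, 6, 0], [20, 0, 0, 2.5, 0], [20, 0, 0, 0, 0], [20, 0, 0, 0, 0], [20, 0, 0, 0, 0]]}}

```text
clock: 35.2
tool_pos: [0.6371, -0.1773, 0.0266]
eef_rot: [0.999, -0.034, 0.0, 0.0]
force: [0.2, -0.1, -0.2]
gripper_width: 0.323
grasp_force: 49.4
```

```bash
python3 -c "
from h import *
go(.6367,-.1771,.0253,-3.84); print(np.round(status.get_obs()['force'],1))"
```

```text
tcp [ 0.6371 -0.1773  0.0266] th -3.85 width 27.6 grip 49.4 clock 35.2 | turn first -0.0 then dx,dy,dz mm [-0.4 -0.2  1.3]
[ 0.2 -0.1 -0.2]
```

Call:
{"op": "play_rows", "data": {"rows": [[20, 0, 0, 1, 0], [20, 0, 0, 1, 0], [20, 0, 0, 0, 0], [32, 0, 0, 0, 0], [38, 0, 0, 0, 0], [42, 0, 0, 0, 0], [42, 0, 0, 0, 0], [42, 0, 0, 0, 0]]}}

```text
clock: 36.2
tool_pos: [0.6369, -0.1773, 0.0242]
eef_rot: [0.999, -0.034, -0.0, -0.0]
force: [0.5, -0.8, 0.2]
gripper_width: 0.497
grasp_force: 0.0
```

Call:
{"op": "play_rows", "data": {"rows": [[42, 0, 0, -15, 0], [42, 0, 0, -40, 0], [42, 0, 0, -60, 0], [42, -25, -50, 0, 0], [42, -25, -50, 0, 0], [42, -25, -50, 0, 0], [42, -25, -50, 0, 0], [42, -25, -40, 0, 0]]}}

```text
clock: 37.2
tool_pos: [0.5278, 0.0723, 0.1407]
eef_rot: [0.999, -0.033, 0.001, -0.0]
force: [0.4, -0.1, -0.2]
gripper_width: 0.493
grasp_force: 0.0
```

Call:
{"op": "play_rows", "data": {"rows": [[42, -10, -50, -30, 0], [42, -10, -50, -30, 0], [42, 0, -50, 0, 0], [42, 0, 0, 0, 0], [42, 0, 0, 0, 0], [42, 0, 0, 0, 0], [42, 0, 0, 0, 0], [42, 0, 0, 0, 0]]}}

```text
clock: 38.2
tool_pos: [0.5186, 0.2208, 0.1992]
eef_rot: [0.999, -0.034, -0.0, 0.0]
force: [-1.2, 0.4, -0.2]
gripper_width: 0.492
grasp_force: 0.0
```

Run:
```python
from h import *
snap('i',.28,.73,-.34,-.09,.012,1300)
finder.pinpoint
for q in("screw_jar","stubby_driver_axis","wrench_10","pliers"):
  for c in("top","scene"): print(q,c,[(np.round(d["point"],4).tolist(),round(d["conf"],2)) for d in finder.pinpoint(q,c)[:2]])
i,o=driver(.019)
for c in("top","scene"):
    F=-gray(cv2.imread(f"pics/{c}_i.png")); b=lambda P:P[P[:,1]<-.03]
```

```text
screw_jar top [([0.6425, 0.1472, 0.0009], 0.87)]
screw_jar scene [([0.6436, 0.139, -0.0028], 0.73)]
stubby_driver_axis top [([0.6118, -0.1716, 0.0154], 0.74)]
stubby_driver_axis scene [([0.6111, -0.1756, 0.0203], 0.61)]
wrench_10 top [([0.4029, -0.161, 0.01], 0.93), ([0.608, -0.2745, 0.0066], 0.49)]
wrench_10 scene [([0.4016, -0.1598, 0.0043], 0.78), ([0.6025, -0.2722, 0.0074], 0.66)]
pliers top [([0.3981, -0.2592, 0.0057], 0.66)]
pliers scene [([0.3995, -0.2567, 0.0048], 0.86)]
```

View pics/r_i.png

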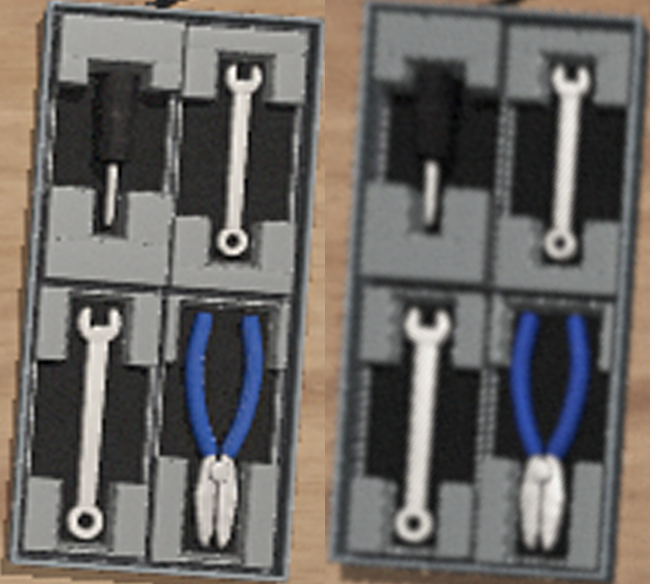

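All four tools lie in their trays. I make one numeric check of the driver's lengthwise position (blade tip at (108,222)) and the jar before handing in.

Run:
```python
from h import *
ins=grid(-.003,.003,-.058,-.015,.019); out=np.vstack([grid(-.009,-.004,-.058,-.015,.019),grid(.004,.009,-.058,-.015,.019),grid(-.004,.004,-.066,-.0585,.019)])
F=[(gray(cv2.imread(f"pics/{c}_i.png")),c) for c in("top","scene")]
for f in F: print(f[1],fit(ins,out,[f],(.615,-.175,-.067)))
print("both z",fit(ins,out,F,(.615,-.175,-.067,0)))
i,o=wrench(.178,.031,.026,.014); i[:,2]+=.004;o[:,2]+=.004
for f in F: print("w13",f[1],fit(i,o,[f],(.406,-.161,-.068)))
a,b=[rect(cv2.imread(f"pics/top{k}.png"),"top",.58,.72,.08,.2,.1,1000) for k in("0","_i")]; print("jar diff",cv2.phaseCorrelate(np.float32(a[...,1]),np.float32(b[...,1])))
```

```text
top (array([ 0.6159954 , -0.17674204, -0.08013546]), np.float64(108.6774327042544))
scene (array([ 0.61556798, -0.17648075, -0.05623485]), np.float64(87.94816995546053))
both z (array([ 0.61605426, -0.17656179, -0.07009311, -0.00079501]), np.float64(98.14621822641834))
w13 top (array([ 0.40584198, -0.16126342, -0.07238617]), np.float64(128.2853095513063))
w13 scene (array([ 0.40465327, -0.16265518, -0.07097655]), np.float64(124.55526641396312))
jar diff ((0.012178933131643532, -0.009506990763071599), 0.9642838950510378)
```

The driver is within 2 mm of home and level, and the jar has not moved.

```bash
python3 -c "
from h import *
print(ticket.hand_in())"
```

```text
the job is handed in; nothing more can be done
None
```

Both wrenches, the pliers and the stubby screwdriver are back in their own trays, lying level and within about 2 mm of home in the camera images; the jar has not moved, and the job was handed in at about 38 s with no verdict returned.

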